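# Clear the bed and clamp a board carrier in the test fixture

### The arm

A 6-joint arm with a two-finger parallel gripper is mounted at the origin on the work surface. World frame = base frame: x ahead of the robot, y to its left, z up, the work surface at z = 0. Lengths are in m, angles in rad, forces in N, time in s.
With the tool pointing down it reaches from about 0.225 to 0.875 m from the base axis. Payload 3.4 kg.
Tool frame: the origin (TCP) lies at the very end of the fingers, on their centre line; the grasp point (between the pads) lies 19 mm behind it (manip.grasp_offset is the distance from the TCP to the grasp point, in m); x points along the fingers, y is the direction in which the jaws open and shut, and the axes are right-handed (so a half turn about x gives the same grasp; the last joint's range is limited). The gripper opens to 85 mm and grips with 20 to 120 N. Pads are 22 mm wide; open, the fingers measure 114 mm over their backs; the gripper's body (76 mm by 85 mm) begins 54 mm behind the grasp point. The pads swing forward as they close: fully open they stand 13 mm farther back than shut.
Start: joints at [-1.318, 0.276, 1.505, -0, 1.361, -0.121], TCP at [0.21, -0.535, 0.231] pointing down, gripper open.
Joint ranges: [-2.89, 2.89], [-0.75, 2.08], [0.22, 2.7], [-1.18, 4.32], [0.11, 2.71], [-2.7, 2.7]. Speed limits (rad/s): [2.57, 2.57, 3.14, 3.14, 3.14, 3.14].

### API

Orientations are given as a unit quaternion [w, x, y, z].
In Python, from rig import manip gives the robot as it stands.
- The arm moves only by the tool step_arm, never from a script. Its argument "increments" is a list of rows, each an object with "grip": the opening, from 0 (shut) to 1 (fully open); "delta_pos": the shift along the world's x, y, z in m, a list of three; "twist": the turn about the world's z in degrees. A call has 1 to 10 rows; each row shifts and turns the commanded pose from where the row before left it; what a row does not reach is not made up. A row lasts 1/12 s, in which the tool goes at most 41.7 mm and 7.16 degrees, less where a joint would pass 70% of its speed; a pose out of reach is approached as far as the arm can. A call with a gripper value outside its range is refused whole. The fingers move at their own pace and stop on an object; "force" is the grip in N (left out, the last holds). Time passes only in rows, so rows that do not move let the fingers close. It gives the time, the measured TCP pose, the force and the opening at its end, in the units of the state.
- manip.get_state(): the state, without advancing time (a new reading comes with each control period).
- manip.get_image(name): name is "side" or "top"; returns a dict with "img" (420x560x3 uint8, red, green, blue), "fx", "fy", "cx", "cy" (pixels), "rvec" (rotation vector, rad) and "tvec" (3), from world to camera coordinates, as OpenCV has them. Camera axes: x right, y down, z forward; pixel columns grow to the right and rows downward; lengths in m; the calibration is good to about 2 mm. A picture is of the moment at which its call begins. There is no depth.
- manip.sign_off(): hands the job in, once; it reports no verdict.
The state is a dict: "clock": time; "qpos": joint angles; "qd": joint speeds; "effort": joint torques, N m; "position": TCP position; "ee_rot": TCP orientation; "contact_force": force on the tool from outside, world axes, zero at the start; "moment": the same for the moment, N m; "width": finger opening in m.
Only numpy, scipy, OpenCV 4.12 (cv2) and the standard library are available. Lean on these libraries where they do the work, as an engineer would, in place of code of your own. Each camera call takes 0.05 s, during which the arm holds its last target. There are 200 camera calls.

### The job

Take the stubby driver off the bed of the clamping fixture and put it down in the open tray. Then set the board carrier flat on the bed between the locating studs, long side along the levers (either way round), and press both sprung levers down until their catches hold them. Leave the other things on the bench where they are.

Things in the scene. Friction and masses are not known exactly. Their poses are not given: they have to be found in the camera images.
- fixture: Aluminium board-clamping fixture, fixed to the bench: base 240 (x) x 260 (y) x 30 mm high; origin at the centre of its underside, z up. At each side (y +-115 mm) a sprung lever runs along x, hinged at x +100 mm, 75 mm above the bench, its free end with a rubber pad towards -x. Its hinge yoke is 90 mm high.
- catch_l (a point): Nose of the left catch: a bevelled brass spring bolt on a steel post (30 x 22 mm, centre at x -35, y +86 mm of the fixture, top 95 mm above the bench), between bed and lever. It snaps out over the lever's side when the lever is fully down.
- catch_r (a point): The same on the right side (post at y -86 mm).
- jaw_l_tip (a point): Inner end of the left edge jaw, a steel block 28 mm wide (x), top 61 mm above the bench, at x 0, y +61 mm of the fixture while the lever is up. It slides 14 mm inwards, its tongue 1.5 mm over the carrier's edge, as its lever goes down; with a lever down the carrier cannot be laid in.
- jaw_r_tip (a point): The same on the right side (y -61 mm).
- nest (a point): Centre of the fixture's black bed, on its upper face, 30 mm above the bench; axes as the fixture. The carrier's underside centre belongs here. Eight steel studs, 15 mm high, 6 mm radius, ring it (fixture x +-85, y +-35 mm and x +-50, y +-65 mm) and leave the carrier 4 mm of play on every side.
- carrier: Loose board carrier, 0.25 to 0.5 kg: aluminium plate 150 (x) x 110 (y) x 12 mm with a green circuit board; origin at the centre of its underside. Bridge handle over its middle: bar 70 mm along y, 14 wide (x), 12 high, centre 48 mm above the underside, legs at y +-30 mm, 28 mm free below it. Board parts are up to 8 mm high. It lies on the bench left or right of the fixture.
- driver: Loose stubby screwdriver, about 0.1 kg, 130 mm long, lying flat on the fixture's bed: square yellow handle 80 long x 24 x 24 mm (x -65 to +15 mm), steel shaft 9 mm thick at x +15 to +65 mm; origin at the middle of its length on its underside, x towards the blade. Its centre of mass is at about x -22 mm.
- tray: Grey open tray, fixed to the bench, 220 (x) x 120 (y) x 35 mm high outside, walls and floor 4 mm; origin at the centre of its underside. It stands on the other side of the fixture from the carrier.
- lever_l (a joint): Angle of the left lever (fixture's +y side), rad: 0 = up, sloping 0.5 rad up from its hinge; 0.5 = level, held by its catch; stop at 0.525. Spring and catch bolt take about 6 N, at the end 9 N, at the pad; the bolt snaps over the lever at about 0.505 and holds it near 0.5 when let go. Short of that it springs back up.
- lever_r (a joint): Angle of the right lever (fixture's -y side), same as the left one.
- pad_l (a point): Middle of the upper face of the left lever's rubber pad, 55 mm long x 32 mm wide, 12 mm thick, 177 mm from the hinge. It moves with the lever: about 165 mm above the bench and 19 mm nearer the hinge when up, 81 mm above the bench and at x -77.5, y +115 mm of the fixture when level.
- pad_r (a point): The same on the right lever (y -115 mm when level).
- flask: White bottle, 40 mm across, 120 mm high, on the bench left or right of the middle, near the robot; origin under its centre. Leave alone.
- paste_jar: White jar with black lid, 48 mm across, 65 mm high, left or right of the middle, near the robot; origin under its centre. Leave alone.
- reel_a: Grey component reel lying flat, 140 mm across, 16 mm high, far left or right; origin under its centre. Leave alone.
- reel_b: White component reel lying flat, 140 mm across, 12 mm high, far left or right; origin under its centre. Leave alone.
- parts_box: Cardboard box 30 x 80 x 45 mm, near the robot; origin under its centre. Leave alone.
- spanner: Open-ended spanner, 140 mm, lying at the far right; origin at its underside. Leave alone.
- cup: Steel cup, 70 mm across, 75 mm high, far left; origin under its centre. Leave alone.
Not all that is in view belongs to the job. Several things have the shape of the carrier; the one meant has the colours described above. Several things have the shape of the driver; the one meant has the colours described above.

How it is judged:
By the outcome, as a careful person would: the job done as asked, in the order asked, and still so for the second after the job is handed in, with the robot touching nothing.
It also fails if it takes over 72 s, if anything falls off the work surface, if the arm or the gripper's body presses on something with over 40 N, if the wrist force passes 120 N, or if a joint passes its speed limit or range.

## Working session

There is one attempt and no reset: what is moved stays moved. The work goes in short steps, Python scripts to look and compute and a tool call to move; the robot and the scene stay as the last step left them, time stands still between calls to the robot, and variables do not carry over. Pictures are saved under pics/ and viewed, about 8 in all and at most 12, crops included, and the job is handed in when it is done.

Besides the shell and the picture viewer there is one more tool, called as name(argument=value, ...), one argument or row to a line, values as JSON. step_arm: Moves the arm, as the interface text tells. Its arguments: {"type":"object","properties":{"increments":{"type":"array"},"force":{"type":"number"}},"required":["increments"]}

```bash
mkdir -p pics; ls
cat > h.py <<'E'
import numpy as np, cv2
from rig import manip
def shot(name,fn=None):
    d=manip.get_image(name); 
    if fn: cv2.imwrite('pics/'+fn,d['img'][:,:,::-1])
    return d
def cam(d):
    R=cv2.Rodrigues(np.array(d['rvec'],float))[0]; t=np.array(d['tvec'],float).ravel()
    return R,t
def ray(d,u,v,z):
    R,t=cam(d); c=-R.T@t
    w=R.T@np.array([(u-d['cx'])/d['fx'],(v-d['cy'])/d['fy'],1.])
    return c+w*(z-c[2])/w[2]
def proj(d,P):
    R,t=cam(d); p=R@np.array(P,float)+t
    return np.array([d['fx']*p[0]/p[2]+d['cx'],d['fy']*p[1]/p[2]+d['cy']])
E
python3 - <<'E'
from h import *
np.set_printoptions(precision=4,suppress=True)
s=manip.get_state(); print(s, manip.grasp_offset)
import pickle
D={}
for n in('top','side'):
    d=shot(n,n+'0.png'); D[n]=d; R,t=cam(d); print(n,d['fx'],d['cx'],-R.T@t,R[2])
pickle.dump(D,open('d0.pkl','wb'))
E
```

```text
pics
{'clock': 0.0, 'qpos': array([-1.318 ,  0.2766,  1.5062, -0.    ,  1.3607, -0.121 ]), 'qd': array([ 0.0005,  0.0007, -0.0008,  0.0006,  0.0015, -0.0002]), 'effort': array([ -0.0001, -41.6782, -24.5809,  -0.0002,   0.0111,   0.    ]), 'position': array([ 0.2098, -0.5348,  0.2304]), 'ee_rot': array([-0.1307, -0.6947, -0.132 ,  0.6948]), 'contact_force': array([ 1.3073, -0.285 ,  0.2628]), 'moment': array([-0.0559,  0.0515,  0.0223]), 'width': 0.0854097769841516} 0.0187
top 434.10038966316455 274.73848156224017 [0.1484 0.024  1.5853] [ 0.2123 -0.0178 -0.977 ]
side 433.81405945779926 284.87627388482696 [-0.2356 -0.7941  0.7534] [ 0.5609  0.6438 -0.5205]
```

View pics/top0.png

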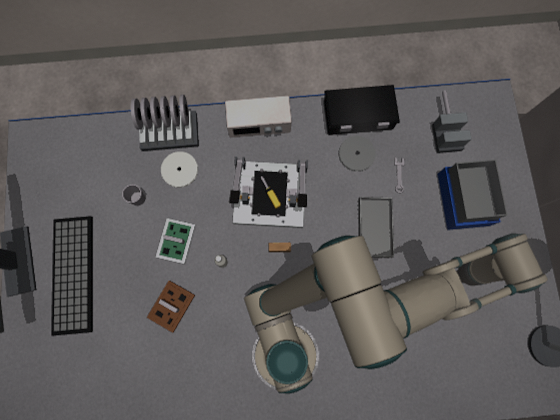

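View pics/side0.png

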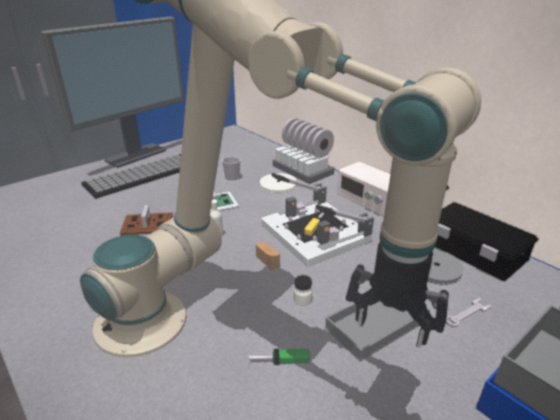

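Top view: the fixture is at about (270,195) with its hinges at the far side. The green carrier is at (175,241), the tray at (376,225) and the yellow driver at (270,192). Brown carrier and green driver are decoys. Next I measure them.

```bash
cat > m.py <<'E'
from h import *
import pickle
np.set_printoptions(precision=4,suppress=True)
d=pickle.load(open('d0.pkl','rb'))['top']; im=d['img']; hsv=cv2.cvtColor(im,cv2.COLOR_RGB2HSV)
def blob(mask,box,n):
    m=np.zeros(mask.shape,np.uint8); x0,y0,x1,y1=box; m[y0:y1,x0:x1]=mask[y0:y1,x0:x1]
    c=max(cv2.findContours(m,cv2.RETR_EXTERNAL,cv2.CHAIN_APPROX_NONE)[0],key=cv2.contourArea)
    return c.reshape(-1,2)
def rect(c,z):
    w=np.array([ray(d,u,v,z)[:2] for u,v in c],np.float32)*1000
    return cv2.minAreaRect(w)
print('hsv samples fixture',hsv[222,250],'carrier rim',hsv[222,172],'tray',hsv[225,376],hsv[200,376],'bench',hsv[300,230],'yellow',hsv[199,274])
V=hsv[:,:,2];S=hsv[:,:,1]
white=((V>170)&(S<40)).astype(np.uint8)
g=((hsv[:,:,0]>45)&(hsv[:,:,0]<90)&(S>90)).astype(np.uint8)
y=((hsv[:,:,0]>18)&(hsv[:,:,0]<35)&(S>120)&(V>90)).astype(np.uint8)
blk=((V<50)).astype(np.uint8)
print('fix',rect(blob(white,(225,155,320,235),0),.03))
print('carrier rim',rect(blob(white,(150,210,200,270),0),.012))
print('green',rect(blob(g,(150,210,200,270),0),.014))
print('bed',rect(blob(blk,(245,165,295,222),0),.03))
print('yellow',rect(blob(y,(255,165,290,215),0),.05))
big=cv2.resize(im[145:275,145:405],None,fx=3,fy=3,interpolation=cv2.INTER_CUBIC)
cv2.imwrite('pics/crop1.png',big[:,:,::-1])
E
python3 m.py
```

```text
hsv samples fixture [130   4 179] carrier rim [ 72  36 128] tray [ 15   5 107] [ 0  3 87] bench [140   7 108] yellow [ 26 160 171]
fix ((503.9658508300781, 18.04534149169922), (252.42311096191406, 75.2310791015625), 80.54349517822266)
carrier rim ((439.95941162109375, 366.8748779296875), (103.44245147705078, 143.45401000976562), 71.71035766601562)
green ((440.3892517089844, 366.47747802734375), (79.85053253173828, 123.34394073486328), 71.6886215209961)
bed ((583.9215698242188, 6.723411560058594), (121.17145538330078, 166.82029724121094), 81.99363708496094)
yellow ((556.3264770507812, -5.9940643310546875), (67.2817153930664, 24.332401275634766), 23.171716690063477)
```

View pics/crop1.png

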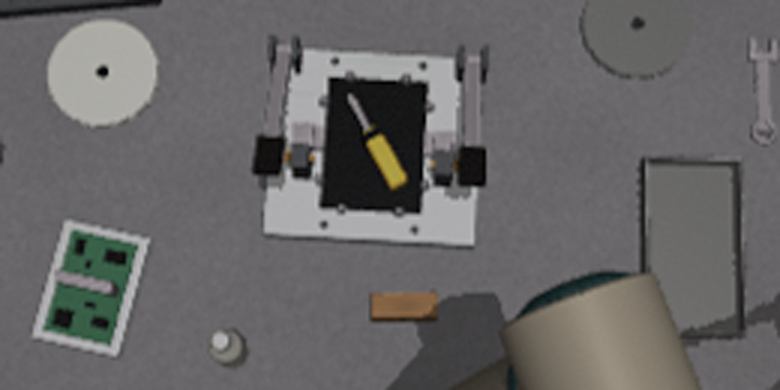

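The crop gives usable points: the eight stud tops at crop px around the bed (320–428, 77–211), the tray's top edge at (643–741,158), and the driver handle end at (395,187) with the tip at (349,96).

```bash
cat >> m.py <<'E'
print('----')
full=lambda p:(p[0]/3+145-1/3,p[1]/3+145-1/3)
W=lambda p,z:ray(d,*full(p),z)[:2]*1000
px=[(350,77),(406,80),(323,102),(428,107),(426,185),(320,180),(341,209),(399,211)]
md=np.array([(85,35),(85,-35),(50,65),(50,-65),(-50,-65),(-50,65),(-85,35),(-85,-35)],float)
w=np.array([W(p,.045) for p in px])
def rigid(md,w):
    a=md-md.mean(0);b=w-w.mean(0);th=np.arctan2((a[:,0]*b[:,1]-a[:,1]*b[:,0]).sum(),(a*b).sum())
    R=np.array([[np.cos(th),-np.sin(th)],[np.sin(th),np.cos(th)]]);t=w.mean(0)-R@md.mean(0)
    return th,t,w-(md@R.T+t)
th,t,r=rigid(md,w); print('nest',t,np.degrees(th),'\n',r)
print('bed corners',[W(p,.03) for p in[(330,78),(428,83),(421,213),(320,208)]])
print('fix front', W((263,236),.03),W((475,245),.03))
print('tray',[W(p,.035) for p in[(643,158),(741,160),(741,336)]])
print('driver end',W((395,187),.054),'tip',W((349,96),.035))
s=manip.get_state();from scipy.spatial.transform import Rotation as Ro
M=Ro.from_quat(np.roll(s['ee_rot'],-1)).as_matrix();print(M)
# outer front corner test, camera consistency
E
python3 m.py | sed -n '/----/,$p'
```

```text
----
nest [580.8427   6.8967] -7.982452246738697 
 [[-1.2821 -0.5384]
 [-1.7596 -0.0244]
 [-0.0206  0.818 ]
 [-0.1663  1.0387]
 [ 0.4605 -0.8548]
 [ 0.382  -1.5397]
 [ 0.7629  0.8036]
 [ 1.6232  0.297 ]]
bed corners [array([674.6321,  54.3188]), array([656.9468, -67.2535]), array([491.8475, -42.6302]), array([509.3226,  79.9748])]
fix front [480.7242 151.9588] [ 446.1527 -104.2743]
tray [array([ 535.0003, -321.1457]), array([ 521.5286, -440.8428]), array([ 306.1491, -408.7684])]
driver end [521.4992 -13.3454] tip [647.3823  32.5675]
[[-0.0004  0.3651 -0.931 ]
 [ 0.0016 -0.931  -0.3651]
 [-1.     -0.0017 -0.0002]]
```

Nest is at about (0.582, 0.0065) with yaw −8°. The stud fit residuals are under 2 mm and the bed centre agrees. The tray is at (0.421,−0.365), yaw −8°, and measures 218×120, which matches. The driver handle is at about (0.561,−0.002), yaw about 22°, so the jaws are already across it. I'll move above it now.

step_arm(
  increments=[
    {"grip":0.6,"delta_pos":[0.0195,0.0296,0],"twist":0},
    {"grip":0.6,"delta_pos":[0.0195,0.0296,0],"twist":0},
    {"grip":0.6,"delta_pos":[0.0195,0.0296,0],"twist":0},
    {"grip":0.6,"delta_pos":[0.0195,0.0296,0],"twist":0},
    {"grip":0.6,"delta_pos":[0.0195,0.0296,0],"twist":0},
    {"grip":0.6,"delta_pos":[0.0195,0.0296,0],"twist":0},
    {"grip":0.6,"delta_pos":[0.0195,0.0296,0],"twist":0},
    {"grip":0.6,"delta_pos":[0.0195,0.0296,0],"twist":0},
    {"grip":0.6,"delta_pos":[0.0195,0.0296,0],"twist":0},
  ],
)

```text
clock: 0.85
position: [0.3859, -0.2671, 0.2311]
ee_rot: [-0.131, -0.695, -0.131, 0.695]
contact_force: [0.3, -0.0, -0.3]
width: 0.0515
```

step_arm(
  increments=[
    {"grip":0.6,"delta_pos":[0.0195,0.0296,0],"twist":0},
    {"grip":0.6,"delta_pos":[0.0195,0.0296,0],"twist":0},
    {"grip":0.6,"delta_pos":[0.0195,0.0296,0],"twist":0},
    {"grip":0.6,"delta_pos":[0.0195,0.0296,0],"twist":0},
    {"grip":0.6,"delta_pos":[0.0195,0.0296,0],"twist":0},
    {"grip":0.6,"delta_pos":[0.0195,0.0296,0],"twist":0},
    {"grip":0.6,"delta_pos":[0.0195,0.0296,0],"twist":0},
    {"grip":0.6,"delta_pos":[0.0195,0.0296,0],"twist":0},
    {"grip":0.6,"delta_pos":[0.0195,0.0296,0],"twist":0},
    {"grip":0.6,"delta_pos":[0,0,0],"twist":0},
  ],
)

```text
clock: 1.68
position: [0.564, 0.0028, 0.2306]
ee_rot: [0.132, 0.695, 0.134, -0.694]
contact_force: [-0.3, -1.0, 1.0]
width: 0.0514
```

step_arm(
  increments=[
    {"grip":0.6,"delta_pos":[-0.003,-0.005,-0.03],"twist":0},
    {"grip":0.6,"delta_pos":[0,0,-0.04],"twist":0},
    {"grip":0.6,"delta_pos":[0,0,-0.04],"twist":0},
    {"grip":0.6,"delta_pos":[0,0,-0.03],"twist":0},
    {"grip":0.6,"delta_pos":[0,0,0],"twist":0},
  ],
)

```text
clock: 2.1
position: [0.5522, -0.0071, 0.0851]
ee_rot: [-0.13, -0.69, -0.133, 0.7]
contact_force: [-0.5, -0.1, -0.2]
width: 0.051
```

Run:
```python
from h import *
d=shot('side');im=d['img'][150:290,230:400]
for z in(.033,.09): print(proj(d,[.561,-.002,z]))
cv2.imwrite('pics/s1.png',cv2.resize(im,None,fx=4,fy=4,interpolation=cv2.INTER_CUBIC)[:,:,::-1])
```

```text
[310.98010472 227.4481715 ]
[311.66158788 211.47311539]
```

View pics/s1.png

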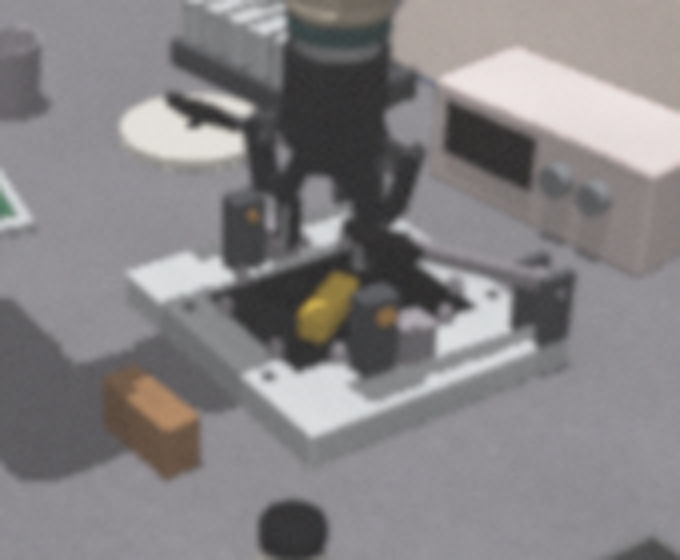

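The fingers straddle the handle (yellow at crop px 300–358, 272–340). A side mask will check the handle's position.

Run:
```python
from h import *
np.set_printoptions(precision=4,suppress=True)
d=shot('side');s=manip.get_state();print(s['position'],s['contact_force'],s['width'])
h=cv2.cvtColor(d['img'],cv2.COLOR_RGB2HSV)
m=((h[:,:,0]>18)&(h[:,:,0]<35)&(h[:,:,1]>120)&(h[:,:,2]>70)); m[:,:300]=0;m[:,320:]=0;m[:215]=0;m[:,:]&=True;m[236:]=0
v,u=np.nonzero(m);print(u.min(),u.max(),v.min(),v.max(),len(u));print(ray(d,u.mean(),v.mean(),.045))
for x,nm in(((561,-2)),'c'),((525,-17),'end'),((598,13),'front'):
    print(nm,proj(d,[x[0]/1e3,x[1]/1e3,.042]))
```

```text
[ 0.5573 -0.0077  0.0908] [ 0.5646 -0.6094  0.9631] 0.051120159346716446
305 318 218 234 137
[ 0.5527 -0.0104  0.045 ]
c [311.0857 224.9733]
end [305.8743 231.2126]
front [316.2964 218.8996]
```

step_arm(
  increments=[
    {"grip":0.6,"delta_pos":[0.002,0.002,-0.03],"twist":0},
    {"grip":0.6,"delta_pos":[0,0,-0.018],"twist":0},
    {"grip":0.6,"delta_pos":[0,0,-0.008],"twist":0},
    {"grip":0.6,"delta_pos":[0,0,0],"twist":0},
    {"grip":0.6,"delta_pos":[0,0,0],"twist":0},
  ],
)

```text
clock: 2.62
position: [0.5614, -0.0058, 0.037]
ee_rot: [0.132, 0.696, 0.131, -0.694]
contact_force: [0.3, 0.7, 0.1]
width: 0.051
```

step_arm(
  force=40,
  increments=[
    {"grip":0.1,"delta_pos":[0,0,0],"twist":0},
    {"grip":0.1,"delta_pos":[0,0,0],"twist":0},
    {"grip":0.1,"delta_pos":[0,0,0],"twist":0},
    {"grip":0.1,"delta_pos":[0,0,0],"twist":0},
    {"grip":0.1,"delta_pos":[0,0,0],"twist":0},
  ],
)

```text
clock: 3.03
position: [0.5614, -0.0058, 0.0372]
ee_rot: [0.132, 0.696, 0.131, -0.694]
contact_force: [-0.8, 0.0, 5.8]
width: 0.023
```

step_arm(
  increments=[
    {"grip":0.1,"delta_pos":[0,0,0.02],"twist":0},
    {"grip":0.1,"delta_pos":[0,0,0.035],"twist":0},
    {"grip":0.1,"delta_pos":[0,0,0.04],"twist":0},
    {"grip":0.1,"delta_pos":[0,0,0.04],"twist":0},
    {"grip":0.1,"delta_pos":[0,0,0.04],"twist":0},
    {"grip":0.1,"delta_pos":[0,0,0.025],"twist":0},
  ],
)

```text
clock: 3.53
position: [0.5612, -0.0057, 0.2404]
ee_rot: [0.132, 0.697, 0.131, -0.693]
contact_force: [1.0, 0.0, -0.7]
width: 0.0232
```

step_arm(
  increments=[
    {"grip":0.1,"delta_pos":[-0.008,-0.016,0],"twist":-3},
    {"grip":0.1,"delta_pos":[-0.015,-0.0323,0],"twist":-3},
    {"grip":0.1,"delta_pos":[-0.015,-0.0323,0],"twist":-3},
    {"grip":0.1,"delta_pos":[-0.015,-0.0323,0],"twist":-3},
    {"grip":0.1,"delta_pos":[-0.015,-0.0323,0],"twist":-3},
    {"grip":0.1,"delta_pos":[-0.015,-0.0323,0],"twist":-3},
    {"grip":0.1,"delta_pos":[-0.015,-0.0323,0],"twist":-3},
    {"grip":0.1,"delta_pos":[-0.015,-0.0323,0],"twist":-3},
    {"grip":0.1,"delta_pos":[-0.015,-0.0323,0],"twist":-3},
    {"grip":0.1,"delta_pos":[-0.015,-0.0323,0],"twist":-3},
  ],
)

```text
clock: 4.37
position: [0.4158, -0.3135, 0.2358]
ee_rot: [-0.054, 0.705, -0.054, -0.705]
contact_force: [0.5, -0.1, -1.3]
width: 0.0232
```

step_arm(
  increments=[
    {"grip":0.1,"delta_pos":[-0.015,-0.0323,0],"twist":0},
    {"grip":0.1,"delta_pos":[-0.007,-0.016,0],"twist":0},
    {"grip":0.1,"delta_pos":[0,0,0],"twist":0},
    {"grip":0.1,"delta_pos":[0,0,0],"twist":0},
  ],
)

```text
clock: 4.7
position: [0.3944, -0.361, 0.2354]
ee_rot: [-0.054, 0.705, -0.054, -0.705]
contact_force: [0.3, 0.8, -1.4]
width: 0.0234
```

Run:
```python
from h import *
s=manip.get_state();print(s['position'],s['contact_force'],s['width'],s['ee_rot'])
shot('top','t2.png');d=shot('side','s2.png')
```

```text
[ 0.39437896 -0.36098274  0.23536676] [ 0.25791491  0.84013033 -1.42916807] 0.023403757372201506 [-0.05398268  0.70508902 -0.05351693 -0.70503282]
```

View pics/s2.png

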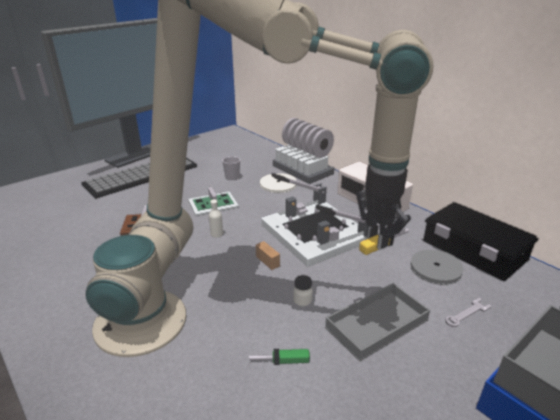

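The driver is held in the jaws (yellow at (370,243)) and the tray below (378,318) is free. I'll lower it in.

step_arm(
  increments=[
    {"grip":0.1,"delta_pos":[0.002,0,-0.035],"twist":0},
    {"grip":0.1,"delta_pos":[0,0,-0.04],"twist":0},
    {"grip":0.1,"delta_pos":[0,0,-0.04],"twist":0},
    {"grip":0.1,"delta_pos":[0,0,-0.04],"twist":0},
    {"grip":0.1,"delta_pos":[0,0,-0.03],"twist":0},
    {"grip":0.1,"delta_pos":[0,0,-0.018],"twist":0},
    {"grip":0.1,"delta_pos":[0,0,-0.01],"twist":0},
    {"grip":0.1,"delta_pos":[0,0,-0.005],"twist":0},
    {"grip":0.1,"delta_pos":[0,0,-0.003],"twist":0},
    {"grip":0.1,"delta_pos":[0,0,0],"twist":0},
  ],
)

```text
clock: 5.63
position: [0.3978, -0.3607, 0.015]
ee_rot: [-0.052, 0.706, -0.053, -0.705]
contact_force: [-0.4, 0.2, -0.9]
width: 0.0231
```

step_arm(
  increments=[
    {"grip":0.1,"delta_pos":[0,0,0],"twist":0},
  ],
)

```text
clock: 5.72
position: [0.3979, -0.3612, 0.0156]
ee_rot: [-0.052, 0.706, -0.053, -0.704]
contact_force: [-0.2, 0.3, -1.0]
width: 0.0231
```

step_arm(
  increments=[
    {"grip":0.1,"delta_pos":[0,0,-0.003],"twist":0},
    {"grip":0.1,"delta_pos":[0,0,-0.001],"twist":0},
    {"grip":0.5,"delta_pos":[0,0,0],"twist":0},
    {"grip":0.5,"delta_pos":[0,0,0],"twist":0},
    {"grip":0.5,"delta_pos":[0,0,0],"twist":0},
    {"grip":0.5,"delta_pos":[0,0,0.01],"twist":0},
    {"grip":0.5,"delta_pos":[0,0,0.035],"twist":0},
    {"grip":0.5,"delta_pos":[0,0,0.04],"twist":0},
    {"grip":0.5,"delta_pos":[0,0,0.04],"twist":0},
    {"grip":0.5,"delta_pos":[0,0,0.04],"twist":0},
  ],
)

```text
clock: 6.55
position: [0.3966, -0.3601, 0.1779]
ee_rot: [-0.053, 0.705, -0.053, -0.705]
contact_force: [0.9, -0.5, -0.7]
width: 0.0429
```

step_arm(
  increments=[
    {"grip":0.5,"delta_pos":[0,0,0.04],"twist":0},
    {"grip":0.5,"delta_pos":[0,0.01,0.02],"twist":4},
    {"grip":0.5,"delta_pos":[0.002,0.037,0],"twist":4},
    {"grip":0.5,"delta_pos":[0.002,0.037,0],"twist":4},
    {"grip":0.5,"delta_pos":[0.002,0.037,0],"twist":4},
    {"grip":0.5,"delta_pos":[0.002,0.037,0],"twist":4},
    {"grip":0.5,"delta_pos":[0.002,0.037,0],"twist":4},
    {"grip":0.5,"delta_pos":[0.002,0.037,0],"twist":4},
    {"grip":0.5,"delta_pos":[0.002,0.037,0],"twist":4},
    {"grip":0.5,"delta_pos":[0.002,0.037,0],"twist":4},
  ],
)

```text
clock: 7.38
position: [0.4125, -0.0528, 0.2363]
ee_rot: [0.169, 0.687, 0.168, -0.686]
contact_force: [0.6, 0.3, 0.9]
width: 0.0428
```

step_arm(
  increments=[
    {"grip":0.5,"delta_pos":[0.002,0.037,0],"twist":4},
    {"grip":0.5,"delta_pos":[0.002,0.037,0],"twist":4},
    {"grip":0.5,"delta_pos":[0.002,0.037,0],"twist":4},
    {"grip":0.5,"delta_pos":[0.002,0.037,0],"twist":4},
    {"grip":0.5,"delta_pos":[0.003,0.037,0],"twist":4},
    {"grip":0.5,"delta_pos":[0.003,0.037,0],"twist":4},
    {"grip":0.5,"delta_pos":[0.003,0.037,0],"twist":4},
    {"grip":0.5,"delta_pos":[0.003,0.037,0],"twist":4},
    {"grip":0.5,"delta_pos":[0.003,0.037,0],"twist":4},
    {"grip":0.5,"delta_pos":[0.003,0.037,0],"twist":4},
  ],
)

```text
clock: 8.22
position: [0.4385, 0.3173, 0.2363]
ee_rot: [0.394, 0.588, 0.393, -0.587]
contact_force: [-0.2, -0.4, -0.5]
width: 0.0427
```

Run:
```python
from h import *
s=manip.get_state();print(s['clock'],s['position'],s['contact_force'],s['width'],s['ee_rot'])
d=shot('top')
h=cv2.cvtColor(d['img'],cv2.COLOR_RGB2HSV)
m=((h[:,:,0]>18)&(h[:,:,0]<35)&(h[:,:,1]>120)&(h[:,:,2]>90));m[:,:340]=0;m[:,410:]=0
v,u=np.nonzero(m);print(len(u),u.mean(),v.mean());print(ray(d,u.mean(),v.mean(),.02))
cv2.imwrite('pics/t3.png',cv2.resize(d['img'][145:285,140:405],None,fx=3,fy=3,interpolation=cv2.INTER_CUBIC)[:,:,::-1])
```

```text
8.2167 [0.43846633 0.31730788 0.2362644 ] [-0.2089322  -0.39799172 -0.54098456] 0.04271507387330027 [ 0.39371337  0.58777437  0.39344377 -0.58712271]
107 373.4766355140187 235.42056074766356
[ 0.3909931  -0.35823917  0.02      ]
```

View pics/t3.png

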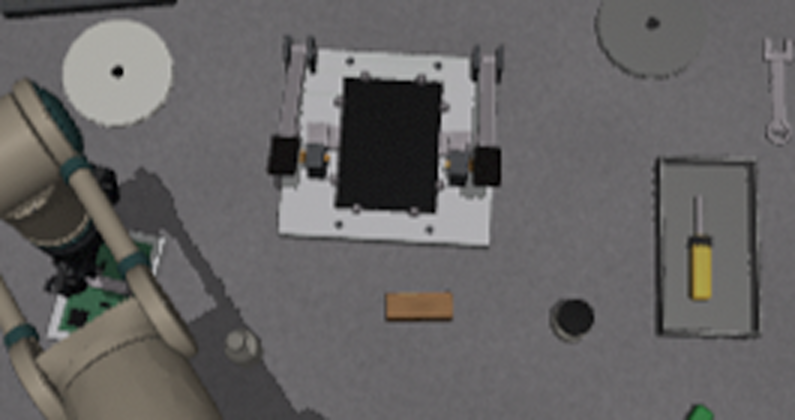

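The top view shows the driver lying inside the tray (crop (702,250)) and the bed empty. Now I check the carrier handle in both views.

Run:
```python
from h import *
import pickle
np.set_printoptions(precision=4,suppress=True)
D=pickle.load(open('d0.pkl','rb'));d=D['top']
print('handle from crop',ray(d,86/3+144.67,281/3+144.67,.054))
print('ends',ray(d,57/3+144.67,275/3+144.67,.054),ray(d,114/3+144.67,288/3+144.67,.054))
s=manip.get_state();w,x,y,z=s['ee_rot'];from scipy.spatial.transform import Rotation as Ro
Y=Ro.from_quat([x,y,z,w]).as_matrix()[:,1];print(s['position'],np.degrees(np.arctan2(Y[1],Y[0])))
# side image cross-check, from s2.png moment is occluded-free: predicted bar ends
S=D['side']
for P in([.440,.367,.054],): print(proj(S,P))
im=cv2.imread('pics/s2.png')[:,:,::-1];h=cv2.cvtColor(im.copy(),cv2.COLOR_RGB2HSV)
m=((h[:,:,0]>45)&(h[:,:,0]<90)&(h[:,:,1]>70)).astype(np.uint8);m[:, :180]=0;m[:,245:]=0;m[:185]=0;m[218:]=0
v,u=np.nonzero(m);c=np.array([ray(S,a,b,.014)[:2] for a,b in zip(u,v)],np.float32)*1000;print(cv2.minAreaRect(c))
```

```text
handle from crop [0.4401 0.3639 0.054 ]
ends [0.4505 0.3981 0.054 ] [0.4286 0.331  0.054 ]
[0.4395 0.3245 0.236 ] -22.074360340750705
[211.2884 190.4826]
((439.34356689453125, 361.337646484375), (64.7288818359375, 117.54583740234375), 71.15605163574219)
```

step_arm(
  increments=[
    {"grip":0.5,"delta_pos":[0.0005,0.0315,0],"twist":3.9},
    {"grip":0.5,"delta_pos":[0,0.01,-0.02],"twist":0},
    {"grip":0.5,"delta_pos":[0,0,-0.04],"twist":0},
    {"grip":0.5,"delta_pos":[0,0,-0.04],"twist":0},
    {"grip":0.5,"delta_pos":[0,0,-0.02],"twist":0},
    {"grip":0.5,"delta_pos":[0,0,0],"twist":0},
    {"grip":0.5,"delta_pos":[0,0,0],"twist":0},
  ],
)

```text
clock: 8.85
position: [0.4391, 0.3566, 0.1152]
ee_rot: [-0.412, -0.574, -0.412, 0.575]
contact_force: [0.4, -0.4, 1.1]
width: 0.0426
```

Run:
```python
from h import *
s=manip.get_state();print(s['position'],s['contact_force'])
d=shot('side');print(proj(d,[.44,.366,.048]))
cv2.imwrite('pics/s3.png',cv2.resize(d['img'][140:240,150:280],None,fx=5,fy=5,interpolation=cv2.INTER_CUBIC)[:,:,::-1])
```

```text
[0.43910287 0.3565524  0.11523098] [ 0.4441616  -0.42643754  1.08933727]
[211.59291805 192.13018104]
```

View pics/s3.png

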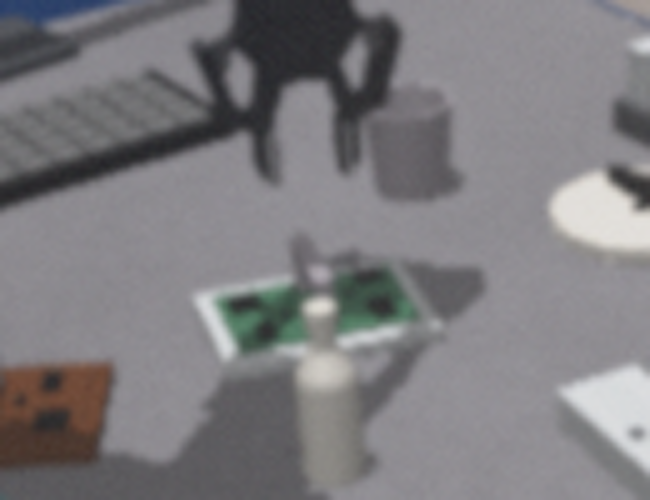

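The open fingers sit centred above the bar (crop (310,255)). I'll correct y by 9 mm, descend and grip.

step_arm(
  increments=[
    {"grip":0.5,"delta_pos":[0.001,0.009,-0.025],"twist":0},
    {"grip":0.5,"delta_pos":[0,0,-0.035],"twist":0},
    {"grip":0.5,"delta_pos":[0,0,-0.015],"twist":0},
    {"grip":0.5,"delta_pos":[0,0,-0.008],"twist":0},
    {"grip":0.5,"delta_pos":[0,0,0],"twist":0},
    {"grip":0.5,"delta_pos":[0,0,0],"twist":0},
    {"grip":0.5,"delta_pos":[0,0,0],"twist":0},
  ],
)

```text
clock: 9.48
position: [0.4421, 0.3669, 0.0345]
ee_rot: [0.412, 0.576, 0.412, -0.573]
contact_force: [-0.9, -0.3, 0.2]
width: 0.0427
```

step_arm(
  force=60,
  increments=[
    {"grip":0.5,"delta_pos":[-0.001,0,-0.003],"twist":0},
    {"grip":0.5,"delta_pos":[0,0,0],"twist":0},
    {"grip":0,"delta_pos":[0,0,0],"twist":0},
    {"grip":0,"delta_pos":[0,0,0],"twist":0},
    {"grip":0,"delta_pos":[0,0,0],"twist":0},
    {"grip":0,"delta_pos":[0,0,0],"twist":0},
    {"grip":0,"delta_pos":[0,0,0],"twist":0},
    {"grip":0,"delta_pos":[0,0,0],"twist":0},
  ],
)

```text
clock: 10.15
position: [0.4398, 0.3661, 0.0298]
ee_rot: [0.412, 0.575, 0.412, -0.574]
contact_force: [-0.1, -0.3, 4.8]
width: 0.0129
```

step_arm(
  increments=[
    {"grip":0,"delta_pos":[0,0,0.015],"twist":0},
    {"grip":0,"delta_pos":[0,0,0.03],"twist":0},
    {"grip":0,"delta_pos":[0,0,0.04],"twist":0},
    {"grip":0,"delta_pos":[0,0,0.04],"twist":0},
    {"grip":0,"delta_pos":[0,0,0.04],"twist":0},
    {"grip":0,"delta_pos":[0,0,0.04],"twist":0},
    {"grip":0,"delta_pos":[0.006,-0.015,0.005],"twist":2},
    {"grip":0,"delta_pos":[0.0118,-0.03,0],"twist":4},
    {"grip":0,"delta_pos":[0.0118,-0.03,0],"twist":4},
    {"grip":0,"delta_pos":[0.0118,-0.03,0],"twist":0.2},
  ],
)

```text
clock: 10.98
position: [0.4802, 0.2599, 0.2383]
ee_rot: [-0.462, -0.534, -0.463, 0.535]
contact_force: [0.7, -0.1, -2.9]
width: 0.0129
```

step_arm(
  increments=[
    {"grip":0,"delta_pos":[0.0118,-0.03,0],"twist":0},
    {"grip":0,"delta_pos":[0.0118,-0.03,0],"twist":0},
    {"grip":0,"delta_pos":[0.0118,-0.03,0],"twist":0},
    {"grip":0,"delta_pos":[0.0118,-0.03,0],"twist":0},
    {"grip":0,"delta_pos":[0.0118,-0.03,0],"twist":0},
    {"grip":0,"delta_pos":[0.0118,-0.03,0],"twist":0},
    {"grip":0,"delta_pos":[0.0118,-0.03,0],"twist":0},
    {"grip":0,"delta_pos":[0.0118,-0.03,0],"twist":0},
    {"grip":0,"delta_pos":[0.006,-0.015,0],"twist":0},
    {"grip":0,"delta_pos":[0,0,0],"twist":0},
  ],
)

```text
clock: 11.82
position: [0.5822, 0.0023, 0.2376]
ee_rot: [-0.461, -0.536, -0.46, 0.537]
contact_force: [0.3, -0.1, -3.2]
width: 0.0127
```

step_arm(
  increments=[
    {"grip":0,"delta_pos":[0,0,0],"twist":0},
    {"grip":0,"delta_pos":[0,0,0],"twist":0},
  ],
)

```text
clock: 11.98
position: [0.5803, 0.007, 0.2384]
ee_rot: [-0.461, -0.535, -0.463, 0.536]
contact_force: [0.2, 0.3, -3.0]
width: 0.0129
```

```bash
cat > yaw.py <<'E'
from h import *
from scipy.spatial.transform import Rotation as Ro
def st():
    s=manip.get_state();w,x,y,z=s['ee_rot'];M=Ro.from_quat([x,y,z,w]).as_matrix();Y=M[:,1]
    print(round(s['clock'],2),s['position'].round(4),'yaw',np.degrees(np.arctan2(Y[1],Y[0])).round(2),'tilt',M[:,0].round(3),'F',s['contact_force'].round(1),'w',round(s['width'],4))
    return s
E
python3 - <<'E'
from yaw import *
st()
d=shot('top')
h=cv2.cvtColor(d['img'],cv2.COLOR_RGB2HSV)
cv2.imwrite('pics/t4.png',cv2.resize(d['img'][140:240,190:350],None,fx=5,fy=5,interpolation=cv2.INTER_CUBIC)[:,:,::-1])
E
```

```text
11.98 [0.5803 0.007  0.2384] yaw -8.48 tilt [-0.002  0.002 -1.   ] F [ 0.2  0.3 -3. ] w 0.0129
```

View pics/t4.png

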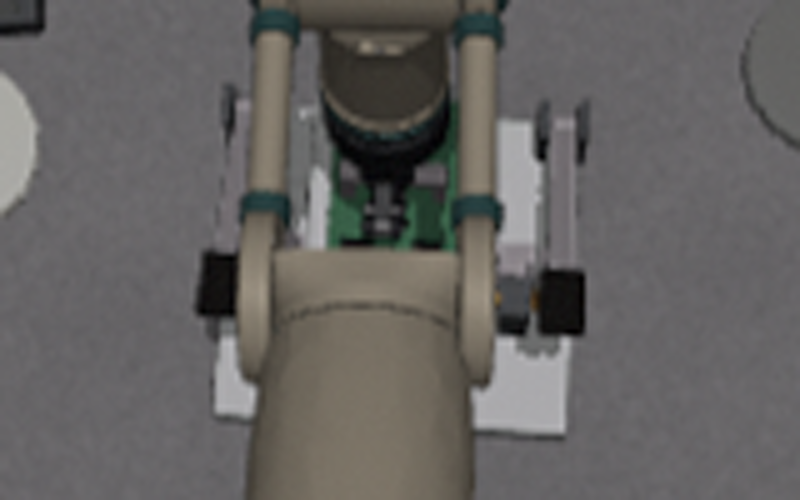

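The arm hides most of it from above. I'll refine the nest from the earlier clear bed pictures (top t3, side s2), then lower partway and check from the side.

Run:
```python
from h import *
import pickle
D=pickle.load(open('d0.pkl','rb'))
def fit(im,d,box,thr,off=(0,0),sc=1):
    g=cv2.cvtColor(im,cv2.COLOR_BGR2GRAY);m=(g<thr).astype(np.uint8);b=np.zeros_like(m);x0,y0,x1,y1=box;b[y0:y1,x0:x1]=m[y0:y1,x0:x1]
    b=cv2.morphologyEx(b,cv2.MORPH_OPEN,np.ones((5 if sc>1 else 3,)*2,np.uint8))
    c=max(cv2.findContours(b,cv2.RETR_EXTERNAL,cv2.CHAIN_APPROX_NONE)[0],key=cv2.contourArea).reshape(-1,2)
    h=cv2.convexHull(c).reshape(-1,2)
    w=np.array([ray(d,(u+.5)/sc-.5+off[0],(v+.5)/sc-.5+off[1],.03)[:2] for u,v in h],np.float32)*1000
    print(thr,cv2.minAreaRect(w))
for t in(50,70,90): fit(cv2.imread('pics/t3.png'),D['top'],(325,60,455,225),t,(140,145),3)
for t in(50,60,70): fit(cv2.imread('pics/top0.png'),D['top'],(248,165,293,220),t)
d=D['top'];off=(140,145);sc=3
px=[(365,75),(420.5,77.5),(338,101),(444,106),(440,184),(335,181),(356,209),(414,211)]
P=np.array([ray(d,(u+.5)/3-.5+140,(v+.5)/3-.5+145,.045)[:2]*1000 for u,v in px]);print(P.mean(0))
```

```text
50 ((584.289306640625, 6.592994689941406), (121.59062957763672, 166.09141540527344), 81.77484893798828)
70 ((584.0010375976562, 6.648193359375), (124.01764678955078, 167.72836303710938), 81.68052673339844)
90 ((584.5235595703125, 6.63079833984375), (127.30793762207031, 170.09194946289062), 81.25212097167969)
50 ((583.8755493164062, 6.786537170410156), (120.95802307128906, 164.90789794921875), 81.62698364257812)
60 ((584.0077514648438, 6.666229248046875), (121.6790771484375, 165.13360595703125), 81.70433044433594)
70 ((584.5886840820312, 6.903709411621094), (122.67161560058594, 166.3691864013672), 81.53317260742188)
[581.89853001   6.87574281]
```

step_arm(
  increments=[
    {"grip":0,"delta_pos":[0.001,0,-0.03],"twist":0.4},
    {"grip":0,"delta_pos":[0,0,-0.04],"twist":0},
    {"grip":0,"delta_pos":[0,0,-0.035],"twist":0},
    {"grip":0,"delta_pos":[0,0,-0.02],"twist":0},
    {"grip":0,"delta_pos":[0,0,0],"twist":0},
    {"grip":0,"delta_pos":[0,0,0],"twist":0},
  ],
)

```text
clock: 12.53
position: [0.5813, 0.0073, 0.1137]
ee_rot: [-0.463, -0.533, -0.465, 0.534]
contact_force: [0.9, 0.6, -3.1]
width: 0.0129
```

Run:
```python
from yaw import *
s=st();d=shot('side')
cv2.imwrite('pics/s5.png',cv2.resize(d['img'][160:280,250:390],None,fx=5,fy=5,interpolation=cv2.INTER_CUBIC)[:,:,::-1])
z=s['position'][2]-.0298; 
th=np.radians(-8);R=np.array([[np.cos(th),-np.sin(th)],[np.sin(th),np.cos(th)]])
for n,q in(('nr',(-75,-55)),('nl',(-75,55)),('fr',(75,-55)),('fl',(75,55))):
    w=R@np.array(q)/1e3+s['position'][:2];p=proj(d,[*w,z+.012]);print(n,p.round(1),((p-[250,160])*5).round(0))
```

```text
12.53 [0.5813 0.0073 0.1137] yaw -7.99 tilt [-0.002  0.001 -1.   ] F [ 0.9  0.6 -3.1] w 0.0129
nr [304.6 221.5] [273. 308.]
nl [283.8 205.4] [169. 227.]
fr [345.2 207.4] [476. 237.]
fl [323.2 192.9] [366. 164.]
```

View pics/s5.png

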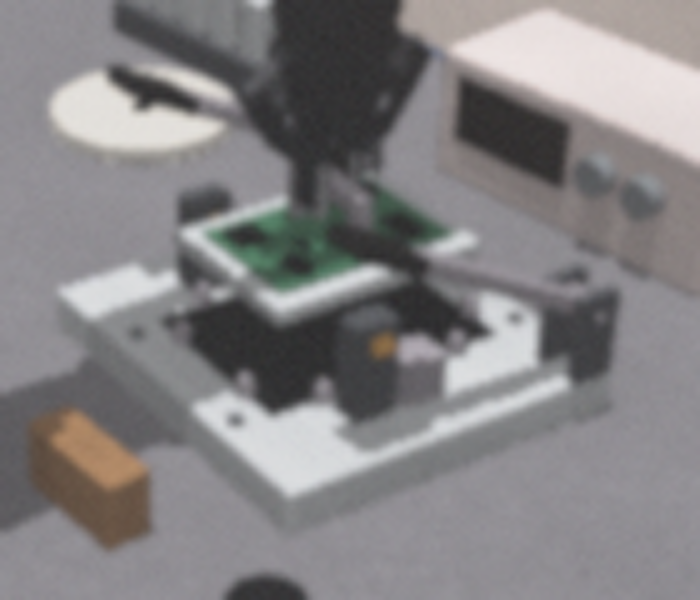

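The predicted carrier corners match the picture: near corner (275,308), right corner (475,238). I'll shift +1.5 mm in x and lower gently.

step_arm(
  increments=[
    {"grip":0,"delta_pos":[0.0015,-0.0005,-0.015],"twist":-0.1},
    {"grip":0,"delta_pos":[0,0,-0.015],"twist":0},
    {"grip":0,"delta_pos":[0,0,-0.006],"twist":0},
    {"grip":0,"delta_pos":[0,0,-0.004],"twist":0},
    {"grip":0,"delta_pos":[0,0,-0.003],"twist":0},
    {"grip":0,"delta_pos":[0,0,-0.002],"twist":0},
    {"grip":0,"delta_pos":[0,0,0],"twist":0},
  ],
)

```text
clock: 13.17
position: [0.5842, 0.0055, 0.0699]
ee_rot: [0.463, 0.535, 0.463, -0.534]
contact_force: [-0.2, -0.4, -3.3]
width: 0.013
```

Carrier bottom is at 40 mm, already between the studs with no contact force. I'll go the rest of the way.

step_arm(
  increments=[
    {"grip":0,"delta_pos":[-0.001,0.0005,-0.002],"twist":0},
    {"grip":0,"delta_pos":[0,0,-0.002],"twist":0},
    {"grip":0,"delta_pos":[0,0,-0.002],"twist":0},
    {"grip":0,"delta_pos":[0,0,-0.002],"twist":0},
    {"grip":0,"delta_pos":[0,0,-0.001],"twist":0},
    {"grip":0,"delta_pos":[0,0,0],"twist":0},
  ],
)

```text
clock: 13.67
position: [0.5826, 0.006, 0.06]
ee_rot: [-0.463, -0.534, -0.463, 0.535]
contact_force: [0.6, -0.9, -3.0]
width: 0.0129
```

step_arm(
  increments=[
    {"grip":0,"delta_pos":[0,0,-0.001],"twist":0},
    {"grip":0,"delta_pos":[0,0,0],"twist":0},
  ],
)

```text
clock: 13.83
position: [0.5828, 0.006, 0.0598]
ee_rot: [0.463, 0.534, 0.463, -0.534]
contact_force: [-0.8, 0.1, 0.6]
width: 0.0127
```

step_arm(
  increments=[
    {"grip":0,"delta_pos":[0,0,-0.001],"twist":0},
    {"grip":0,"delta_pos":[0,0,0],"twist":0},
  ],
)

```text
clock: 14.0
position: [0.5828, 0.0059, 0.0598]
ee_rot: [0.463, 0.535, 0.463, -0.534]
contact_force: [-3.8, 0.1, 7.1]
width: 0.0133
```

step_arm(
  increments=[
    {"grip":0.4,"delta_pos":[0,0,0.001],"twist":0},
    {"grip":0.4,"delta_pos":[0,0,0],"twist":0},
    {"grip":0.4,"delta_pos":[0,0,0],"twist":0},
    {"grip":0.4,"delta_pos":[0,0,0.01],"twist":0},
    {"grip":0.4,"delta_pos":[0,0,0.02],"twist":0},
    {"grip":0.4,"delta_pos":[0,0,0.04],"twist":0},
    {"grip":0.2,"delta_pos":[0,0,0.04],"twist":0},
    {"grip":0,"delta_pos":[0,0,0.04],"twist":0},
    {"grip":0,"delta_pos":[0,0,0.04],"twist":0},
  ],
)

```text
clock: 14.75
position: [0.5825, 0.006, 0.2519]
ee_rot: [0.463, 0.535, 0.463, -0.534]
contact_force: [0.7, -0.1, 0.1]
width: 0.0005
```

step_arm(
  increments=[
    {"grip":0,"delta_pos":[-0.0104,-0.013,0],"twist":0},
    {"grip":0,"delta_pos":[-0.0208,-0.026,0],"twist":0},
    {"grip":0,"delta_pos":[-0.0208,-0.026,0],"twist":0},
    {"grip":0,"delta_pos":[-0.0208,-0.026,0],"twist":0},
    {"grip":0,"delta_pos":[-0.0104,-0.013,0],"twist":0},
    {"grip":0,"delta_pos":[0,0,0],"twist":0},
    {"grip":0,"delta_pos":[0,0,0],"twist":0},
  ],
)

```text
clock: 15.33
position: [0.4994, -0.0985, 0.2499]
ee_rot: [0.463, 0.535, 0.462, -0.534]
contact_force: [0.6, 0.0, 0.1]
width: -0.0001
```

Run:
```python
from yaw import *
s=st();d=shot('side')
a=cv2.resize(d['img'][130:280,250:390],None,fx=4,fy=4,interpolation=cv2.INTER_CUBIC)
cv2.imwrite('pics/s6.png',a[:,:,::-1])
for n,P in (('padR up',[.508,-.099,.165]),('padL up',[.541,.1286,.165])):print(n,((proj(d,P)-[250,130])*4).round())
th=np.radians(-8.1);R=np.array([[np.cos(th),-np.sin(th)],[np.sin(th),np.cos(th)]])
for q in((-75,-55),(-75,55),(75,-55),(75,55)):
    w=R@np.array(q)/1e3+[.5825,.0065];print(q,((proj(d,[*w,.042])-[250,130])*4).round())
```

```text
15.33 [ 0.4994 -0.0985  0.2499] yaw -8.3 tilt [ 0.002  0.    -1.   ] F [0.6 0.  0.1] w -0.0001
padR up [294. 312.]
padL up [114. 185.]
(-75, -55) [218. 428.]
(-75, 55) [137. 361.]
(75, -55) [377. 370.]
(75, 55) [291. 310.]
```

View pics/s6.png

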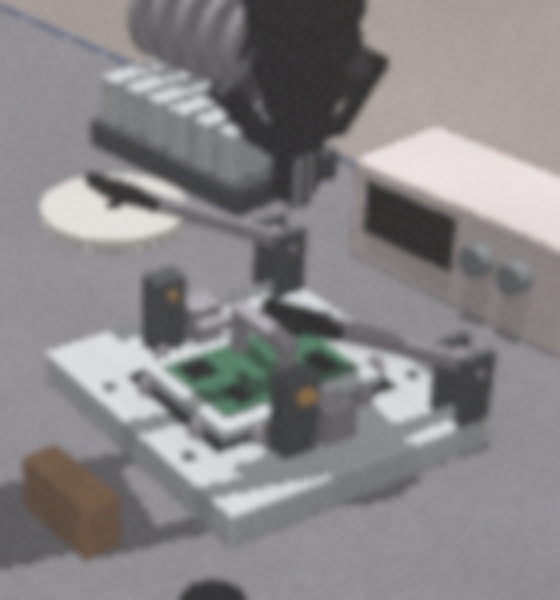

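The carrier lies flat between the studs, its near corner at about (218,432) where predicted. Pad R is at (290,312), also as predicted. I'll press the right lever.

step_arm(
  increments=[
    {"grip":0,"delta_pos":[0,0,-0.03],"twist":0},
    {"grip":0,"delta_pos":[0,0,-0.03],"twist":0},
    {"grip":0,"delta_pos":[0,0,-0.015],"twist":0},
    {"grip":0,"delta_pos":[-0.0015,0.0002,-0.015],"twist":0},
    {"grip":0,"delta_pos":[-0.002,0.0002,-0.015],"twist":0},
    {"grip":0,"delta_pos":[-0.0015,0.0002,-0.015],"twist":0},
    {"grip":0,"delta_pos":[-0.0015,0.0002,-0.015],"twist":0},
    {"grip":0,"delta_pos":[-0.0015,0.0002,-0.015],"twist":0},
    {"grip":0,"delta_pos":[-0.001,0.0002,-0.01],"twist":0},
  ],
)

```text
clock: 16.13
position: [0.4907, -0.0957, 0.0889]
ee_rot: [-0.463, -0.534, -0.464, 0.534]
contact_force: [-2.1, -0.2, 7.8]
width: -0.0
```

step_arm(
  increments=[
    {"grip":0,"delta_pos":[0,0,-0.004],"twist":0},
    {"grip":0,"delta_pos":[0,0,-0.003],"twist":0},
    {"grip":0,"delta_pos":[0,0,0],"twist":0},
  ],
)

```text
clock: 16.38
position: [0.4904, -0.0957, 0.0819]
ee_rot: [-0.463, -0.534, -0.464, 0.534]
contact_force: [-1.8, -0.9, 2.4]
width: 0.0001
```

step_arm(
  increments=[
    {"grip":0,"delta_pos":[0,0,-0.002],"twist":0},
    {"grip":0,"delta_pos":[0,0,-0.001],"twist":0},
    {"grip":0,"delta_pos":[0,0,0],"twist":0},
  ],
)

```text
clock: 16.63
position: [0.4907, -0.0957, 0.0797]
ee_rot: [0.463, 0.534, 0.464, -0.534]
contact_force: [-3.3, 1.0, 6.9]
width: 0.0004
```

step_arm(
  increments=[
    {"grip":0,"delta_pos":[0,0,-0.001],"twist":0},
    {"grip":0,"delta_pos":[0,0,-0.001],"twist":0},
    {"grip":0,"delta_pos":[0,0,0],"twist":0},
  ],
)

```text
clock: 16.88
position: [0.4907, -0.0957, 0.0778]
ee_rot: [0.463, 0.534, 0.464, -0.534]
contact_force: [-2.0, 1.5, 7.1]
width: 0.0003
```

step_arm(
  increments=[
    {"grip":0,"delta_pos":[0,0,0.01],"twist":0},
    {"grip":0,"delta_pos":[0,0,0.04],"twist":0},
    {"grip":0,"delta_pos":[0,0,0.04],"twist":0},
    {"grip":0,"delta_pos":[0,0,0.04],"twist":0},
    {"grip":0,"delta_pos":[0,0,0.04],"twist":0},
    {"grip":0,"delta_pos":[0.0025,0.0157,0.003],"twist":0},
    {"grip":0,"delta_pos":[0.006,0.033,0],"twist":0},
    {"grip":0,"delta_pos":[0.006,0.033,0],"twist":0},
    {"grip":0,"delta_pos":[0.006,0.033,0],"twist":0},
    {"grip":0,"delta_pos":[0.006,0.033,0],"twist":0},
  ],
)

```text
clock: 17.72
position: [0.518, 0.0532, 0.2506]
ee_rot: [0.463, 0.535, 0.463, -0.534]
contact_force: [0.0, 0.1, -1.1]
width: 0.0002
```

step_arm(
  increments=[
    {"grip":0,"delta_pos":[0.006,0.033,0],"twist":0},
    {"grip":0,"delta_pos":[0.006,0.033,0],"twist":0},
    {"grip":0,"delta_pos":[0.0025,0.012,0],"twist":0},
    {"grip":0,"delta_pos":[0,0,0],"twist":0},
    {"grip":0,"delta_pos":[0,0,0],"twist":0},
  ],
)

```text
clock: 18.13
position: [0.5318, 0.1296, 0.25]
ee_rot: [-0.464, -0.534, -0.463, 0.534]
contact_force: [0.0, -0.5, 0.5]
width: -0.0003
```

Run:
```python
from yaw import *
s=st();d=shot('side')
a=cv2.resize(d['img'][150:280,250:390],None,fx=4,fy=4,interpolation=cv2.INTER_CUBIC)
cv2.imwrite('pics/s7.png',a[:,:,::-1])
```

```text
18.13 [0.5318 0.1296 0.25  ] yaw -8.04 tilt [-0.    -0.001 -1.   ] F [ 0.  -0.5  0.5] w -0.0003
```

View pics/s7.png

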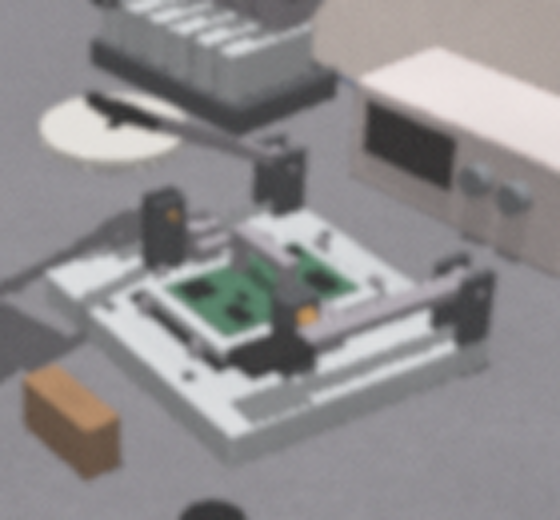

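The right lever is level under its catch (pad at (275,350), brass nose at (308,316)). I'll press the left one.

step_arm(
  increments=[
    {"grip":0,"delta_pos":[0,0,-0.03],"twist":0},
    {"grip":0,"delta_pos":[0,0,-0.03],"twist":0},
    {"grip":0,"delta_pos":[0,0,-0.015],"twist":0},
    {"grip":0,"delta_pos":[-0.0015,0.0002,-0.015],"twist":0},
    {"grip":0,"delta_pos":[-0.002,0.0002,-0.015],"twist":0},
    {"grip":0,"delta_pos":[-0.0015,0.0002,-0.015],"twist":0},
    {"grip":0,"delta_pos":[-0.0015,0.0002,-0.015],"twist":0},
    {"grip":0,"delta_pos":[-0.0015,0.0002,-0.015],"twist":0},
    {"grip":0,"delta_pos":[-0.001,0.0002,-0.01],"twist":0},
  ],
)

```text
clock: 18.93
position: [0.5218, 0.1286, 0.0904]
ee_rot: [-0.462, -0.535, -0.463, 0.535]
contact_force: [-2.7, 0.3, 7.2]
width: -0.0001
```

step_arm(
  increments=[
    {"grip":0,"delta_pos":[0,0,-0.004],"twist":0},
    {"grip":0,"delta_pos":[0,0,-0.004],"twist":0},
    {"grip":0,"delta_pos":[0,0,-0.002],"twist":0},
    {"grip":0,"delta_pos":[0,0,-0.001],"twist":0},
    {"grip":0,"delta_pos":[0,0,-0.001],"twist":0},
    {"grip":0,"delta_pos":[0,0,0],"twist":0},
  ],
)

```text
clock: 19.43
position: [0.5213, 0.1286, 0.079]
ee_rot: [-0.462, -0.534, -0.463, 0.536]
contact_force: [-4.3, 1.5, 7.2]
width: -0.0
```

step_arm(
  increments=[
    {"grip":0,"delta_pos":[0,0,-0.001],"twist":0},
    {"grip":0,"delta_pos":[0,0,0],"twist":0},
    {"grip":0,"delta_pos":[0,0,0.01],"twist":0},
    {"grip":0,"delta_pos":[0,0,0.04],"twist":0},
    {"grip":0,"delta_pos":[0,0,0.04],"twist":0},
    {"grip":0,"delta_pos":[0,0,0.04],"twist":0},
    {"grip":0,"delta_pos":[0,0,0.04],"twist":0},
    {"grip":0,"delta_pos":[-0.005,0.02,0],"twist":0},
    {"grip":0,"delta_pos":[-0.015,0.035,0],"twist":0},
    {"grip":0,"delta_pos":[-0.015,0.035,0],"twist":0},
  ],
)

```text
clock: 20.27
position: [0.4886, 0.2191, 0.2492]
ee_rot: [0.463, 0.537, 0.461, -0.534]
contact_force: [0.2, 1.3, -0.3]
width: -0.0002
```

step_arm(
  increments=[
    {"grip":0,"delta_pos":[-0.015,0.035,0],"twist":0},
    {"grip":0,"delta_pos":[-0.015,0.035,0],"twist":0},
    {"grip":0,"delta_pos":[-0.015,0.035,0],"twist":0},
    {"grip":0,"delta_pos":[-0.005,0.015,0],"twist":0},
    {"grip":0,"delta_pos":[0,0,0],"twist":0},
    {"grip":0,"delta_pos":[0,0,0],"twist":0},
  ],
)

```text
clock: 20.77
position: [0.4378, 0.3396, 0.2478]
ee_rot: [0.464, 0.534, 0.463, -0.534]
contact_force: [0.0, -0.4, -0.0]
width: -0.0
```

Run:
```python
from yaw import *
s=st();d=shot('side');e=shot('top')
a=cv2.resize(d['img'][150:280,250:390],None,fx=4,fy=4,interpolation=cv2.INTER_CUBIC)[:,:400]
a=cv2.resize(d['img'][160:280,255:385],(390,360),interpolation=cv2.INTER_CUBIC)
b=cv2.resize(e['img'][145:255,215:405],None,fx=2.1,fy=2.1,interpolation=cv2.INTER_CUBIC);b=cv2.copyMakeBorder(b,0,max(0,360-b.shape[0]),0,0,cv2.BORDER_CONSTANT)
cv2.imwrite('pics/f8.png',np.hstack([a,b[:360]])[:,:,::-1])
```

```text
20.77 [0.4378 0.3396 0.2478] yaw -8.13 tilt [ 0.001 -0.001 -1.   ] F [ 0.  -0.4 -0. ] w -0.0
```

View pics/f8.png

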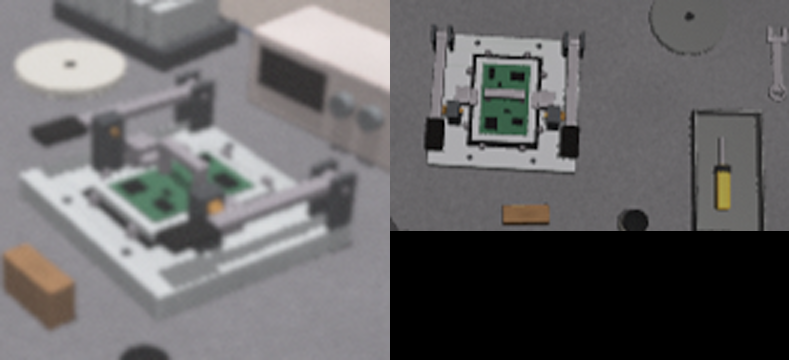

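Both levers are level and parallel in the side view: left pad at (58,130), right pad at (195,233). They stay down with the arm away, and the jaws are over the carrier's edges. The driver is in the tray (722,185).

```bash
python3 -c "
from rig import manip
print(manip.sign_off())"
```

```text
the job is handed in; nothing more can be done
None
```

The job is done and handed in at about 21 s on the robot's clock, well inside the 72 s limit.

- **Driver:** I moved it from the bed to the open tray. The last top view shows it lying inside the tray walls.
- **Carrier:** I set the green carrier flat on the bed between the studs. Its underside reached the bed height, and its corners appeared where predicted in the side view.
- **Levers:** I pressed the right lever, then the left. With the arm clear, both lie level and parallel in the last pictures, with both jaws over the carrier's edges.
- **Forces and other objects:** The highest wrist force I read was about 9 N. The arm moved nothing else that I could see; the last check covered only the fixture and tray side of the bench.

**Disagreement between checks:** the two estimates of the nest position differed by about 2.5 mm in x (studs against bed outline). I aimed between them, and the carrier went in without catching on the studs.

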